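# Trace the conveyor cam's edge with the stylus

## Robot

A 6-joint arm with a two-finger parallel gripper is mounted at the origin on the work surface. World frame = base frame: x ahead of the robot, y to its left, z up, the work surface at z = 0. Lengths are in mm, angles in rad, forces in N, time in s.
With the tool pointing down it reaches from about 350 to 775 mm from the base axis. Payload 7.3 kg.
Tool frame: the origin (TCP) lies at the very end of the fingers, on their centre line; the grasp point (between the pads) lies 19 mm behind it; y points along the fingers, x is the direction in which the jaws open and shut, and the axes are right-handed (so a half turn about y gives the same grasp; the last joint's range is limited). The gripper opens to 92 mm and grips with 3 to 60 N. Pads are 19 mm wide; open, the fingers measure 130 mm over their backs; the gripper's body (75 mm by 190 mm) begins 47 mm behind the grasp point.
Start: joints at [1.193, 0.342, 1.524, -0, 1.275, -0.146], TCP at [120.592, 510.982, 226.741] pointing down, gripper open.
Joint ranges: [-2.53, 2.53], [-0.77, 2.02], [0.04, 2.7], [-1, 4.14], [0.28, 2.66], [-3.11, 3.11]. Speed limits (rad/s): [2.57, 2.57, 3.14, 3.14, 3.14, 3.14].

## Interface

Orientations are given as a rotation vector (axis times angle).
In Python, from workcell import manip gives the robot as it stands. Calls block until the motion is done:
- manip.movep(position, orientation): joint-space move of the TCP to a pose.
- manip.move_straight(position, velocity=150, attitude=None, max_force=None): straight line of the TCP; attitude=None keeps the orientation; velocity is the mean speed in mm/s. With max_force (N) it stops when the force on the tool has changed by that much, and returns True; else False.
- manip.movej(angles): joint-space move.
- manip.open_gripper() and manip.gripper_close(squeeze=None): open the fingers fully, or close them until they stop; squeeze is the grip in N (None keeps the last).
- manip.sleep(seconds).
- manip.inverse_kinematics(position, orientation): joint angles nearest the present ones, or None.
- manip.capture(name): name is "scene" or "top"; returns a dict with "img" (384x512x3 uint8, blue, green, red), "z_map" (384x512 float32, mm along the optical axis (not along the pixel's ray), 0 where there is no reading), "K" (3x3 intrinsics, pixels), "rvec" (rotation vector, rad) and "tvec" (3), from world to camera coordinates, as OpenCV has them. Camera axes: x right, y down, z forward; pixel columns grow to the right and rows downward; lengths in mm; the calibration is good to about 2 mm. A picture is of the moment at which its call begins.
A pose or a line that the arm cannot do raises manip.PlanningError and nothing moves.
- manip.finish_job(): hands the job in, once; it reports no verdict.
Readings, each from a call of its own:
- manip.read_time_s(): time.
- manip.read_joints(): joint angles.
- manip.read_joint_velocities(): joint speeds.
- manip.read_tau(): joint torques, N m.
- manip.read_ee_pos(): TCP position.
- manip.read_tool_rot(): TCP orientation.
- manip.read_contact_force(): force on the tool from outside, world axes, zero at the start.
- manip.read_moment(): the same for the moment, N m.
- manip.read_finger_gap(): finger opening in mm.
Only numpy, scipy, OpenCV 4.12 (cv2) and the standard library are available. Lean on these libraries where they do the work, as an engineer would, in place of code of your own. Each camera call takes 0.05 s, during which the arm holds its last target.

## Task

Take the yellow stylus out of its stand and check the cam's wavy edge by feel: bring the pin against the edge beside the red dot, then slide it along the curves to the blue dot, keeping the pin lightly in touch with the edge all the way and never pressing hard (stay below about 12 N; the cam is clamped up to about a centimetre off its nominal place, and a little skewed). Then put the stylus back fully home in its stand and let go, leaving the bearing, screwdriver, bin and tin where they are.

Things in the scene. Friction and masses are not known exactly. Their poses are not given: they have to be found in the camera images.
- fixture: Cam fixture, bolted to the bench; origin at bench level, z up. Dark base plate 10 mm thick (x -65..45, y -90..90 mm) and a blue pillar (x -38..2, y -50..50, up to 36 mm) carry a grey cam plate, 36 to 50 mm above the bench, overhanging the pillar. Two bolt heads stand 6 mm proud of its top at x -18, y -30 and 30. This pose is the fixture's, not the clamped cam plate's.
- cam_nominal (a point): Nominal cam centre: fixture origin raised 43 mm (mid-thickness), same axes. The wavy profile is the upright edge on the +x side, nominally x = 34 + 9*sin(2*pi*y/100) mm for y -75..75. Clamped by eye: the whole plate is really shifted up to 12 mm along x and turned up to 0.12 rad about its centre, either way, so its edge must be found by touch. It is rigid and does not give.
- red_nominal (a point): Nominal point on the wavy edge (mid-thickness) beside the red dot, where the trace starts: x 39.3, y -60 mm from cam_nominal, fixture axes. The dot is painted on the cam's top 9 mm in from the edge. The real edge lies up to some 20 mm off, as the cam plate is clamped.
- blue_nominal (a point): Nominal point on the wavy edge (mid-thickness) beside the blue dot, where the trace ends: x 28.7, y +60 mm from cam_nominal, fixture axes. The dot is painted on the cam's top 9 mm in from the edge. The real edge lies up to some 20 mm off, as the cam plate is clamped.
- stylus_grip (a point): Centre of the handle of a hand stylus (about 120 g): yellow square handle 24 x 24 mm, 56 mm tall, a round steel pin 8 mm across and 36 mm long below it (pin end 64 mm below this point). z points up along the handle, x and y are square to its faces. It starts in the stand, pin down, the handle's underside on the stand's top (handle 40 to 96 mm above the bench).
- stylus_tip (a point): End of the stylus pin, on its axis; the same axes as the handle.
- stand_hole (a point): Centre of the mouth of the hole in the stylus stand, z up: a black block 70 x 70 x 40 mm fixed to the bench, with a square hole 13 mm wide (mouth chamfered 3 mm) from the middle of its top, 40 mm above the bench, right through to the bench. With the stylus home, its pin end is 4 mm above the bench.
- bearing: Bystander: steel bearing ring, 52 mm across, 15 mm high. Origin at the centre of its underside. To be left alone.
- driver: Bystander: screwdriver lying on the bench, 170 mm long, handle 26 mm thick. Origin at the middle of its length at bench level, its shaft along +x, handle along -x. To be left alone.
- bolt_bin: Bystander: blue open bin, 120 x 100 mm, 45 mm high. Origin at the centre of its underside. To be left alone.
- grease_tin: Bystander: round tin, 60 mm across, 55 mm high. Origin at the centre of its underside. To be left alone.

How it is judged:
By the outcome, as a careful person would: the job done as asked, in the order asked, and still so for the second after the job is handed in, with the robot touching nothing.
It also fails if it takes over 72 s, if anything falls off the work surface, if the arm or the gripper's body presses on something with over 40 N, if the wrist force passes 120 N, or if a joint passes its speed limit or range.

## Working session

There is one attempt and no reset: what is moved stays moved. The work goes in short steps, each a Python script; the robot and the scene stay as the last script left them, time stands still between calls to the robot, and variables do not carry over. Pictures are saved under pics/ and viewed, and the job is handed in when it is done.

```bash
ls; mkdir -p pics; python3 - <<'E'
from workcell import manip
import cv2,numpy as np
for n in ("scene","top"):
    c=manip.capture(n); np.savez(n+".npz",**c); cv2.imwrite(f"pics/{n}0.png",c["img"])
    print(n,c["K"].tolist(),c["rvec"],c["tvec"])
print(manip.read_tool_rot(),manip.read_time_s(),manip.read_contact_force())
E
```

```text
pics
scene [[409.32997494686464, 0.0, 247.53413262193615], [0.0, 409.32997494686464, 196.7823821177081], [0.0, 0.0, 1.0]] [ 0.63985824  2.68986761 -1.10390448] [ 519.879827   -107.51327624 1257.65933326]
top [[497.83104148461376, 0.0, 254.27664186297667], [0.0, 497.83104148461376, 190.77705244718126], [0.0, 0.0, 1.0]] [ 2.11772228 -2.13946811  0.16832968] [  15.84231827  539.05219333 1660.96107985]
[-1.31071324 -1.03577646  1.03794155] 0.1 [ 0.59279956  0.15080468 -0.49732443]
```

View pics/scene0.png

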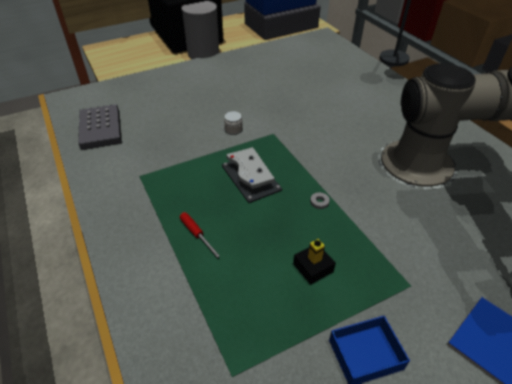

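View pics/top0.png

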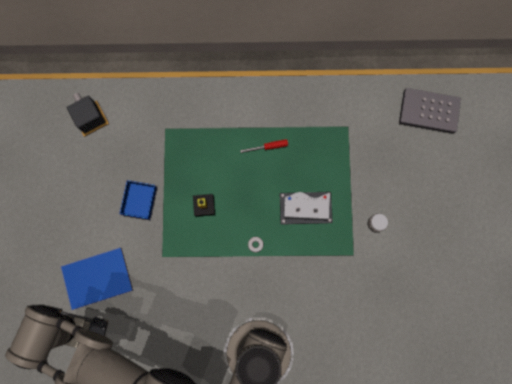

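The scene view shows the stylus and stand at about (316,260) and the cam fixture at about (252,172). In the top view the stylus is at about (203,204) and the fixture at about (306,207). I'll zoom in and measure.

```bash
cat > h.py <<'E'
import numpy as np,cv2
from scipy.spatial.transform import Rotation as R
def load(n): 
    d=np.load(n+".npz"); return {k:d[k] for k in d}
def onplane(c,uv,z):
    uv=np.atleast_2d(np.array(uv,float)); K=c["K"]; Rm=cv2.Rodrigues(c["rvec"])[0]; t=c["tvec"].ravel()
    d=np.c_[uv,np.ones(len(uv))]@np.linalg.inv(K).T@Rm; o=-Rm.T@t
    return o+d*((z-o[2])/d[:,2])[:,None]
def proj(c,P):
    return cv2.projectPoints(np.array(P,float).reshape(-1,1,3),c["rvec"],c["tvec"],c["K"],None)[0].reshape(-1,2)
E
python3 - <<'E'
from h import *
t=load("top");s=load("scene")
a=cv2.resize(t["img"][180:240,180:345],None,fx=4.8,fy=4.8,interpolation=cv2.INTER_CUBIC)
b=cv2.resize(s["img"][140:290,210:350],None,fx=4,fy=4,interpolation=cv2.INTER_CUBIC)
cv2.imwrite("pics/tz.png",a);cv2.imwrite("pics/sz.png",b)
def comps(c,m,box,name,z):
    x0,y0,x1,y1=box; M=np.zeros(m.shape,np.uint8); M[y0:y1,x0:x1]=m[y0:y1,x0:x1]
    cs,_=cv2.findContours(M,cv2.RETR_EXTERNAL,cv2.CHAIN_APPROX_NONE)
    for q in cs:
        if cv2.contourArea(q)>=1: 
            r=cv2.minAreaRect(q); print(name,cv2.contourArea(q),np.round(r[0],1),np.round(r[1],1),round(r[2],1),onplane(c,r[0],z).round(1))
for n,c,box,fb in(("top",t,(180,180,225,225),(270,180,345,235)),("scene",s,(285,230,345,290),(215,140,290,205))):
    h=cv2.cvtColor(c["img"],cv2.COLOR_BGR2HSV).astype(int); H,S,V=h[...,0],h[...,1],h[...,2]
    comps(c,((H>20)&(H<35)&(S>120)&(V>60)).astype(np.uint8),box,n+" yellow",96)
    comps(c,((V<50)|((S<60)&(V<60))).astype(np.uint8),box,n+" dark",40)
    comps(c,((S<50)&(V>140)).astype(np.uint8),fb,n+" cam",50)
    comps(c,(((H<8)|(H>172))&(S>90)&(V>80)).astype(np.uint8),fb,n+" red",50)
    comps(c,((H>100)&(H<130)&(S>90)&(V>70)).astype(np.uint8),fb,n+" blue",50)
    comps(c,((V<85)&(S<70)).astype(np.uint8),fb,n+" base",10)
E
```

```text
top yellow 62.5 [201. 202.] [8. 8.] 90.0 [[494.8 186.9  96. ]]
top dark 392.0 [203.5 205. ] [21.2 20.3] 85.6 [[492.5 184.8  40. ]]
top cam 857.5 [306.7 204.5] [43.8 24.2] 2.9 [[ 489.1 -167.4   50. ]]
top red 1.0 [324.5 196.5] [1. 1.] 90.0 [[ 516.  -228.8   50. ]]
top blue 2.0 [289. 198.] [1.4 1.4] 45.0 [[ 512.1 -107.8   50. ]]
top base 6.5 [287.5 194. ] [2. 7.] 90.0 [[ 532.5 -105.3   10. ]]
top base 316.5 [305.5 207.9] [31.2 52.4] 88.6 [[ 482.7 -166.9   10. ]]
top base 48.0 [316.6 193.8] [ 4.5 23. ] 87.5 [[ 532.2 -206.8   10. ]]
scene yellow 64.5 [315.5 257. ] [10. 11.] 90.0 [[521.5 215.3  96. ]]
scene yellow 60.0 [316.3 246. ] [13.6  8.4] 12.5 [[503.4 190.8  96. ]]
scene dark 1040.5 [313.7 263. ] [35.2 38. ] 60.3 [[506.7 196.2  40. ]]
scene dark 13.0 [317. 243.] [4. 4.] 90.0 [[467.6 150.3  40. ]]
scene cam 682.0 [250.  166.8] [40.2 24.7] 56.3 [[ 491.4 -162.4   50. ]]
scene red 2.5 [231.8 156.3] [1.4 2.1] 45.0 [[ 518.2 -229.1   50. ]]
scene blue 2.0 [251.  180.5] [1. 2.] 90.0 [[ 514.8 -110.    50. ]]
scene base 5.0 [259.5 170. ] [2. 3.] 90.0 [[ 452.5 -177.3   10. ]]
scene base 3.5 [251. 157.] [2. 2.] 90.0 [[ 447.8 -242.7   10. ]]
scene base 793.5 [248.1 183.3] [64.3 32. ] 25.6 [[ 508.6 -141.3   10. ]]
```

View pics/tz.png

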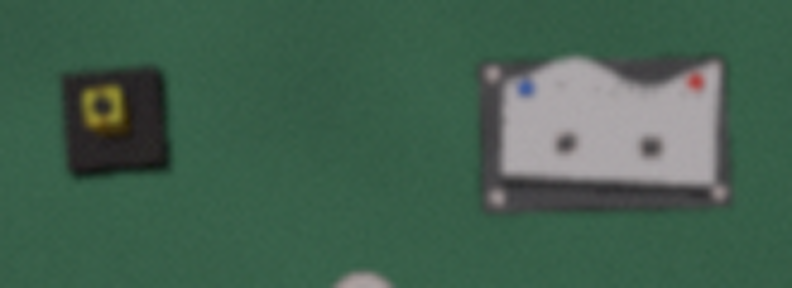

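View pics/sz.png

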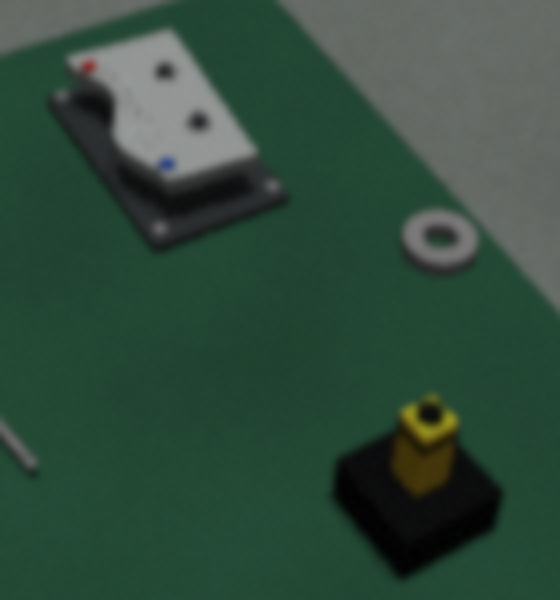

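Both zooms are clear. The yellow handle stands in the black stand, and the cam is turned a few degrees clockwise from its base. The red dot is at the right in the top view (324,196), the blue dot at the left (289,198). Next: angles and finer positions.

```bash
python3 - <<'E'
from h import *
t=load("top");s=load("scene");F=8
def go(n,c,box,lo,hi,z,name,fn=None):
    x0,y0,x1,y1=box
    im=cv2.resize(c["img"][y0:y1,x0:x1],None,fx=F,fy=F,interpolation=cv2.INTER_CUBIC)
    h=cv2.cvtColor(im,cv2.COLOR_BGR2HSV); m=cv2.inRange(h,lo,hi)
    cs,_=cv2.findContours(m,cv2.RETR_EXTERNAL,cv2.CHAIN_APPROX_NONE); q=max(cs,key=cv2.contourArea)
    q=(q.reshape(-1,2)+.5)/F-.5+[x0,y0]
    W=onplane(c,q,z)[:,:2].astype(np.float32)
    M=cv2.moments(W.reshape(-1,1,2)); cen=np.array([M['m10'],M['m01']])/M['m00']
    r=cv2.minAreaRect(W); print(n,name,"cen",cen.round(1),"rect",np.round(r[0],1),np.round(r[1],1),round(r[2],2)); return W
go("top",t,(192,192,212,206),(20,110,60),(36,255,255),96,"yellow")
go("top",t,(188,188,220,222),(0,0,0),(179,255,68),40,"stand+")
for nm,c,b1,b2 in(("top",t,(318,190,331,203),(283,191,296,204)),("scene",s,(224,149,239,163),(244,174,257,187))):
    go(nm,c,b1,(168,70,40),(179,255,255),50,"red"); go(nm,c,b2,(100,70,40),(135,255,255),50,"blue")
# depth heights near stand & cam (top)
Rm=cv2.Rodrigues(t["rvec"])[0]
def pts(c,box):
    Rm=cv2.Rodrigues(c["rvec"])[0]
    x0,y0,x1,y1=box; v,u=np.mgrid[y0:y1,x0:x1]; z=c["z_map"][y0:y1,x0:x1].ravel(); u=u.ravel();v=v.ravel()
    P=np.c_[u,v,np.ones_like(u)]@np.linalg.inv(c["K"]).T*z[:,None]
    return (P-c["tvec"].ravel())@Rm, z
for nm,c,b in(("top",t,(188,188,220,222)),("scene",s,(285,230,345,290))):
    P,z=pts(c,b); P=P[z>0]
    for lo,hi in((30,50),(86,110)):
        k=(P[:,2]>lo)&(P[:,2]<hi); Q=P[k]; r=cv2.minAreaRect(Q[:,:2].astype(np.float32)); print(nm,lo,k.sum(),Q.mean(0).round(1),np.round(r[0],1),np.round(r[1],1),round(r[2],1))
for nm,c,b in(("top",t,(275,185,340,230)),("scene",s,(215,140,290,205))):
    P,z=pts(c,b); P=P[z>0]
    for lo,hi in((5,15),(45,54)):
        k=(P[:,2]>lo)&(P[:,2]<hi); Q=P[k]; r=cv2.minAreaRect(Q[:,:2].astype(np.float32)); print(nm,"fix",lo,k.sum(),Q.mean(0).round(1),np.round(r[0],1),np.round(r[1],1),round(r[2],1))
E
```

```text
top yellow cen [496.5 186.6] rect [497.2 186.5] [28.3 31.2] 0.41
top stand+ cen [492.6 184.1] rect [492.6 184. ] [77.2 75.3] 4.14
top red cen [ 513.9 -233.2] rect [ 514.3 -233.2] [1.8 8.1] 75.1
top blue cen [ 512.7 -108.2] rect [ 512.4 -108. ] [9.6 9.8] 44.42Traceback (most recent call last):
  File "<stdin>", line 15, in <module>
  File "<stdin>", line 7, in go
ValueError: max() iterable argument is empty
```

```bash
python3 - <<'E'
from h import *
t=load("top");s=load("scene")
def pts(c,box):
    Rm=cv2.Rodrigues(c["rvec"])[0]
    x0,y0,x1,y1=box; v,u=np.mgrid[y0:y1,x0:x1]; z=c["z_map"][y0:y1,x0:x1].ravel(); u=u.ravel();v=v.ravel()
    P=np.c_[u,v,np.ones_like(u)]@np.linalg.inv(c["K"]).T*z[:,None]
    return (P-c["tvec"].ravel())@Rm, z
for c in (t,s): print("cam pos",(-cv2.Rodrigues(c["rvec"])[0].T@c["tvec"].ravel()).round(0))
for nm,c,b in(("top",t,(188,188,220,222)),("scene",s,(285,230,345,290))):
    P,z=pts(c,b); P=P[z>0]
    for lo,hi in((34,46),(86,110)):
        k=(P[:,2]>lo)&(P[:,2]<hi); Q=P[k]; r=cv2.minAreaRect(Q[:,:2].astype(np.float32)); print(nm,lo,k.sum(),Q.mean(0).round(1),np.round(r[0],1),np.round(r[1],1),round(r[2],1))
for nm,c,b in(("top",t,(275,185,340,230)),("scene",s,(215,140,290,205))):
    P,z=pts(c,b); P=P[z>0]
    for lo,hi in((5,15),(45,54)):
        k=(P[:,2]>lo)&(P[:,2]<hi); Q=P[k]; r=cv2.minAreaRect(Q[:,:2].astype(np.float32)); print(nm,"fix",lo,k.sum(),Q.mean(0).round(1),np.round(r[0],1),np.round(r[1],1),round(r[2],1))
# weighted chroma centroids of dots
for nm,c,b1,b2 in(("top",t,(319,191,331,202),(283,192,295,203)),("scene",s,(226,151,239,161),(245,175,257,186))):
    for k,b in(("red",b1),("blue",b2)):
        x0,y0,x1,y1=b; I=c["img"][y0:y1,x0:x1].astype(float)
        w=(I[...,2]-I[...,:2].max(2)) if k=="red" else (I[...,0]-I[...,1:].max(2)); w=np.clip(w-12,0,None)
        v,u=np.mgrid[y0:y1,x0:x1]; p=[(u*w).sum()/w.sum(),(v*w).sum()/w.sum()]; print(nm,k,np.round(p,2),onplane(c,p,50).round(1),w.max())
# edges angles
F=8
def con(c,box,lo,hi,z):
    x0,y0,x1,y1=box
    im=cv2.resize(c["img"][y0:y1,x0:x1],None,fx=F,fy=F,interpolation=cv2.INTER_CUBIC)
    m=cv2.inRange(cv2.cvtColor(im,cv2.COLOR_BGR2HSV),lo,hi)
    cs,_=cv2.findContours(m,cv2.RETR_EXTERNAL,cv2.CHAIN_APPROX_NONE); q=max(cs,key=cv2.contourArea)
    return onplane(c,(q.reshape(-1,2)+.5)/F-.5+[x0,y0],z)[:,:2].astype(np.float32)
W=con(t,(270,180,345,240),(0,0,0),(179,75,255),10); r=cv2.minAreaRect(W); print("base outline (incl cam)",r)
W=con(t,(270,180,345,240),(0,0,115),(179,70,255),50); r=cv2.minAreaRect(W); print("cam",r)
np.save("cam_outline.npy",W)
W=con(t,(192,188,214,212),(18,110,90),(36,255,255),96); print("yellow",cv2.minAreaRect(W))
print(cv2.cvtColor(t["img"][196:212,196:208],cv2.COLOR_BGR2HSV)[:,5])
E
```

```text
cam pos [ 253.   -6. 1728.]
cam pos [885. 629. 827.]
top 34 292 [495.1 184.3  40.6] [496.3 186.2] [69.7 71. ] 4.7
top 86 57 [495.5 185.   97.7] [496.5 185.7] [23.6 24.2] 4.9
scene 34 575 [504.6 193.3  39.8] [498.4 184.9] [71.7 71.9] 5.6
scene 86 122 [500.5 188.1  95.4] [498.7 185.9] [24.7 24.9] 10.9
top fix 5 731 [ 480.3 -166.8    9.1] [ 486.8 -173.1] [224.7 155.6] 89.2
top fix 45 719 [ 484.5 -167.8   49.8] [ 488.7 -168.2] [150.5  86.2] 87.2
scene fix 5 774 [ 505.2 -140.5    9.8] [ 467.6 -196.9] [280.7 223.1] 66.7
scene fix 45 957 [ 489.1 -164.    49.8] [ 490.8 -168.4] [155.4  87.8] 86.2
top red [324.43 196.59] [[ 515.7 -228.5   50. ]] 76.0
top blue [289.12 197.86] [[ 512.6 -108.2   50. ]] 49.0
scene red [231.72 156.03] [[ 517.9 -230.    50. ]] 63.0
scene blue [251.19 180.44] [[ 514.3 -110.    50. ]] 41.0
base outline (incl cam) ((485.7967834472656, -167.04022216796875), (116.76599884033203, 183.16744995117188), 0.9158574342727661)
cam ((485.2416076660156, -169.73768615722656), (159.39015197753906, 96.99946594238281), 86.54076385498047)
yellow ((495.6521301269531, 186.8423309326172), (27.062318801879883, 27.174152374267578), 8.355081558227539)
[[ 23  25  41]
 [ 21  99  59]
 [ 25 151  96]
 [ 26 156 108]
 [ 26 128  80]
 [ 21  66  54]
 [ 20  33  46]
 [ 23 111  69]
 [ 24 168 108]
 [ 23 180 109]
 [ 22 216  79]
 [ 20 179  60]
 [ 17 105  46]
 [  0  28  36]
 [165  14  37]
 [165  13  40]]
```

```bash
cat >> h.py <<'E'
YAW=0.09
def rot(yaw,flip=False):
    c,s=np.cos(yaw),np.sin(yaw)
    X=np.array([c,s,0]);Y=np.array([0,0,-1.])
    if flip: X=-X
    return R.from_matrix(np.c_[X,Y,np.cross(X,Y)]).as_rotvec()
E
python3 - <<'E'
from h import *
from workcell import manip
for yaw in(YAW,YAW+np.pi/2):
  for fl in(0,1):
    o=rot(yaw,fl)
    print(yaw,fl,[None if (q:=manip.inverse_kinematics(p,o)) is None else np.round(q,2) for p in([497,186,160],[497,186,47],[535,-230,68],[520,-105,68])])
E
```

```text
0.09 0 [array([ 0.21,  0.42,  1.61, -0.  ,  1.12,  0.12]), array([ 0.21,  0.56,  1.73, -0.  ,  0.85,  0.12]), array([-0.54,  0.61,  1.56, -0.  ,  0.97, -0.63]), array([-0.34,  0.53,  1.71, -0.  ,  0.9 , -0.43])]
0.09 1 [array([ 0.21,  0.42,  1.61, -0.  ,  1.12, -3.02]), array([ 0.21,  0.56,  1.73, -0.  ,  0.85, -3.02]), array([-0.54,  0.61,  1.56,  0.  ,  0.97,  2.51]), array([-0.34,  0.53,  1.71,  0.  ,  0.9 ,  2.71])]
1.6607963267948966 0 [array([ 0.21,  0.42,  1.61, -0.  ,  1.12, -1.45]), array([ 0.21,  0.56,  1.73, -0.  ,  0.85, -1.45]), array([-0.54,  0.61,  1.56, -0.  ,  0.97, -2.2 ]), array([-0.34,  0.53,  1.71, -0.  ,  0.9 , -2.  ])]
1.6607963267948966 1 [array([ 0.21,  0.42,  1.61, -0.  ,  1.12,  1.69]), array([ 0.21,  0.56,  1.73, -0.  ,  0.85,  1.69]), array([-0.54,  0.61,  1.56, -0.  ,  0.97,  0.94]), array([-0.34,  0.53,  1.71, -0.  ,  0.9 ,  1.14])]
```

```bash
python3 - <<'E'
from h import *
from workcell import manip
o=rot(YAW)
manip.movep([497,186,165],o); print(manip.read_time_s(),manip.read_finger_gap())
print(manip.move_straight([497,186,46.5],velocity=80,max_force=8),manip.read_ee_pos(),manip.read_contact_force())
manip.gripper_close(squeeze=40); manip.sleep(.2)
print(manip.read_time_s(),manip.read_finger_gap(),manip.read_ee_pos(),manip.read_contact_force(),manip.read_moment())
c=manip.capture("scene"); np.savez("s1.npz",**c); cv2.imwrite("pics/s1.png",cv2.resize(c["img"][190:310,250:390],None,fx=4,fy=4,interpolation=cv2.INTER_CUBIC))
E
```

```text
1.9167 91.64435633223206
False [497.32907339 186.07155441  46.9645646 ] [-0.17121241  0.87141731 -0.98253589]
4.8083 23.674415916041365 [496.99606566 185.99914959  46.50196926] [-0.55927505  0.09519619 -0.19123571] [-0.06116535  0.09988496  0.04508379]
```

View pics/s1.png

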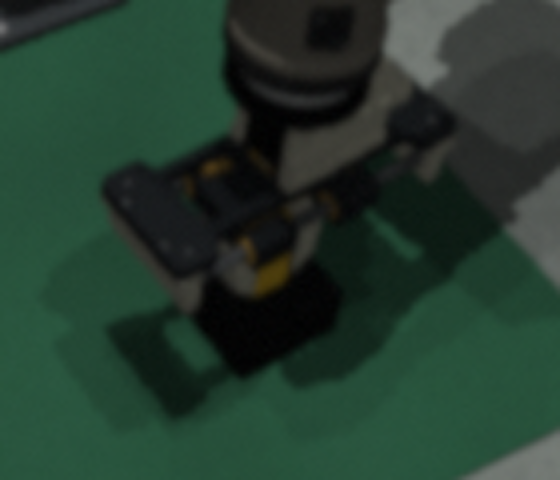

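The handle is between the pads at (265,275) in the zoom, with a gap of 23.7 mm. Lifting it and making a gentle first touch at red.

```bash
cat >> h.py <<'E'
C0=np.array([490.,-168.]);PSI0=-0.06
f=lambda y:34+9*np.sin(2*np.pi*y/100)
fp=lambda y:9*2*np.pi/100*np.cos(2*np.pi*y/100)
def pin(y,C,psi,off=4.):
    "pin-centre for contact at local y; returns xy, outward normal, tangent(+y)"
    n=np.array([1,-fp(y)]);n/=np.hypot(*n)
    p=np.array([f(y),y])+off*n
    c,s=np.cos(psi),np.sin(psi);Q=np.array([[c,-s],[s,c]])
    n=Q@n
    return C+Q@p,n,np.array([-n[1],n[0]])
ZT=42.5+27   # tip 27 mm above bench
E
python3 - <<'E'
from h import *
from workcell import manip
manip.move_straight([497,186,125],velocity=120)
print(manip.read_time_s(),manip.read_contact_force(),manip.read_finger_gap())
p,n,t=pin(-60,C0,PSI0); a=p+18*n; print(p,n,a)
manip.move_straight([*a,125],velocity=300)
manip.move_straight([*a,ZT],velocity=80)
manip.sleep(.2)
F=[]
for i in range(10): F.append(manip.read_contact_force()); manip.sleep(.01)
print("bias",np.mean(F,0),np.std(F,0),manip.read_time_s())
c=manip.capture("scene"); cv2.imwrite("pics/s2.png",cv2.resize(c["img"][100:230,180:320],None,fx=4,fy=4,interpolation=cv2.INTER_CUBIC))
E
```

```text
5.6667 [-1.15934007  0.47569988 -1.13192538] 23.94577675368027
[ 529.35218798 -228.80505272] [0.9326655  0.36074238] [ 546.14016698 -222.31168988]
bias [-0.05068315 -0.05461335 -0.85713603] [0.44899644 0.59224103 0.50611749] 8.3167
```

View pics/s2.png

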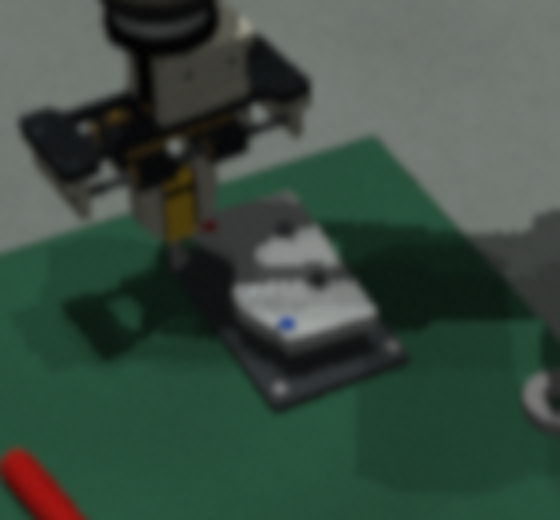

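```bash
python3 - <<'E'
from h import *
from workcell import manip
p,n,t=pin(-60,C0,PSI0); b=p-12*n
def rf(k=8):
    F=[]
    for i in range(k): F.append(manip.read_contact_force())
    return np.mean(F,0),np.std(F,0)
print(manip.move_straight([*b,ZT],velocity=10,max_force=3))
t0=manip.read_time_s(); print(rf(),manip.read_time_s()-t0); e=np.array(manip.read_ee_pos()); print(e,"rel model along n",(e[:2]-p)@n)
manip.sleep(.1); print(rf(),manip.read_ee_pos(),manip.read_time_s(),manip.read_moment())
E
```

```text
True
(array([ 2.89852556, -0.18818284, -0.25233067]), array([0., 0., 0.])) 0.0
[ 528.64830654 -229.10359636   69.26095754] rel model along n -0.7641832717650772
(array([2.56046462, 0.78486019, 0.55569918]), array([4.44089210e-16, 1.11022302e-16, 1.11022302e-16])) [ 528.59586222 -229.01192695   69.01606485] 10.2917 [ 0.04897292 -0.54185102 -0.03730495]
```

The touch landed within 1 mm of the vision estimate at about 3 N. Next I'll check the contact stiffness, then do a few adaptive steps.

```bash
cat >> h.py <<'E'
BIAS=np.array([-.05,-.05,-.86])
def rf(manip,k=5,dt=.015):
    F=[];P=[]
    for i in range(k):
        manip.sleep(dt);F.append(manip.read_contact_force());P.append(manip.read_ee_pos())
    return np.mean(F,0)-BIAS,np.mean(P,0)
E
python3 - <<'E'
from h import *
from workcell import manip
p,n,t=pin(-61,C0,PSI0)
for d in(-.8,-1.1,-1.4,-.9):
    manip.move_straight([*(p+d*n),ZT],velocity=8,max_force=5)
    F,P=rf(manip); print(d,F.round(2),"Fn",(F[:2]@n).round(2),"Ft",(F[:2]@t).round(2),P.round(2),((P[:2]-p)@n).round(2),manip.read_time_s())
E
```

```text
-0.8 [ 2.34  2.08 -0.6 ] Fn 2.91 Ft 1.15 [ 528.92 -229.94   69.27] -0.81 10.7583
-1.1 [ 3.77  2.95 -1.47] Fn 4.56 Ft 1.47 [ 528.83 -230.05   69.4 ] -0.93 11.0917
-1.4 [ 4.62  3.66 -1.84] Fn 5.59 Ft 1.85 [ 528.77 -230.15   69.47] -1.02 11.425
-0.9 [ 3.53  2.41 -1.15] Fn 4.14 Ft 1.05 [ 528.91 -230.21   69.5 ] -0.91 11.7583
```

```bash
cat > trace.py <<'E'
import sys,json
from h import *
from workcell import manip
y0,y1,d,FD=map(float,sys.argv[1:5]); I=0.; K=4.
ys=np.arange(y0,y1+1e-6,2.5); mx=0;mn=99
for y in ys:
    p,n,t=pin(y,C0,PSI0)
    st=manip.move_straight([*(p+d*n),ZT],velocity=14,max_force=6)
    F,P=rf(manip,4,.015); Fn=F[:2]@n; Ft=F[:2]@t; 
    print(f"y{y:6.1f} d{d:6.2f} Fn{Fn:5.2f} Ft{Ft:5.2f} |F|{np.hypot(*F[:2]):5.2f} pz{P[2]:6.1f} {'STOP' if st else ''}")
    e=(Fn-FD)/K; I=np.clip(I+.15*e,-.3,.3); d+=np.clip(.6*e+I,-.8,.8)
    if np.hypot(*F[:2])>9 or Fn<.3: print("abort");break
print("next d",d,manip.read_time_s(),manip.read_finger_gap())
E
python3 trace.py -58.5 -36 -0.9 4
```

```text
y -58.5 d -0.90 Fn 3.93 Ft-1.36 |F| 4.16 pz  69.8 
y -56.0 d -0.91 Fn 4.11 Ft-0.43 |F| 4.13 pz  69.5 
y -53.5 d -0.90 Fn 4.47 Ft-1.00 |F| 4.58 pz  69.5 
y -51.0 d -0.81 Fn 4.30 Ft-0.88 |F| 4.39 pz  69.5 
y -48.5 d -0.73 Fn 4.75 Ft-1.42 |F| 4.96 pz  69.5 
y -46.0 d -0.56 Fn 3.77 Ft-1.31 |F| 3.99 pz  69.4 
y -43.5 d -0.55 Fn 3.89 Ft-1.09 |F| 4.04 pz  69.5 
y -41.0 d -0.52 Fn 4.00 Ft-0.73 |F| 4.07 pz  69.5 
y -38.5 d -0.47 Fn 2.70 Ft-0.20 |F| 2.71 pz  69.4 
y -36.0 d -0.67 Fn 3.04 Ft-0.74 |F| 3.13 pz  69.5 
next d -0.8525270372820757 15.9167 23.76619379459531
```

```bash
python3 trace.py -33.5 61.6 -0.85 4
```

```text
y -33.5 d -0.85 Fn 4.35 Ft-1.24 |F| 4.53 pz  69.6 
y -31.0 d -0.78 Fn 5.09 Ft-0.97 |F| 5.18 pz  69.6 
y -28.5 d -0.57 Fn 4.07 Ft-1.23 |F| 4.25 pz  69.5 
y -26.0 d -0.50 Fn 5.02 Ft-1.33 |F| 5.19 pz  69.5 
y -23.5 d -0.25 Fn 2.90 Ft-0.22 |F| 2.91 pz  69.3 
y -21.0 d -0.36 Fn 2.83 Ft-1.04 |F| 3.01 pz  69.4 
y -18.5 d -0.53 Fn 3.51 Ft-0.51 |F| 3.54 pz  69.5 
y -16.0 d -0.61 Fn 3.11 Ft 0.24 |F| 3.12 pz  69.5 
y -13.5 d -0.79 Fn 4.06 Ft-1.47 |F| 4.32 pz  69.5 
y -11.0 d -0.81 Fn 4.59 Ft-0.49 |F| 4.61 pz  69.6 
y  -8.5 d -0.74 Fn 4.57 Ft-0.55 |F| 4.60 pz  69.5 
y  -6.0 d -0.66 Fn 4.55 Ft-1.16 |F| 4.69 pz  69.5 
y  -3.5 d -0.55 Fn 4.04 Ft-0.91 |F| 4.15 pz  69.5 
y  -1.0 d -0.52 Fn 3.47 Ft-0.50 |F| 3.51 pz  69.4 
y   1.5 d -0.59 Fn 2.87 Ft-0.61 |F| 2.93 pz  69.5 
y   4.0 d -0.80 Fn 3.38 Ft-0.56 |F| 3.43 pz  69.5 
y   6.5 d -0.95 Fn 4.36 Ft-0.54 |F| 4.39 pz  69.6 
y   9.0 d -0.94 Fn 4.34 Ft-0.93 |F| 4.44 pz  69.6 
y  11.5 d -0.92 Fn 4.52 Ft-1.04 |F| 4.63 pz  69.5 
y  14.0 d -0.86 Fn 4.31 Ft-1.28 |F| 4.49 pz  69.5 
y  16.5 d -0.82 Fn 3.96 Ft-0.13 |F| 3.97 pz  69.5 
y  19.0 d -0.83 Fn 3.57 Ft-0.
[... 239 characters left out ...]
98 Fn 5.06 Ft-0.94 |F| 5.15 pz  69.5 
y  34.0 d -0.80 Fn 4.43 Ft-0.84 |F| 4.51 pz  69.4 
y  36.5 d -0.69 Fn 3.73 Ft-1.12 |F| 3.90 pz  69.4 
y  39.0 d -0.70 Fn 4.08 Ft-0.52 |F| 4.11 pz  69.4 
y  41.5 d -0.66 Fn 3.43 Ft-0.25 |F| 3.44 pz  69.4 
y  44.0 d -0.73 Fn 3.81 Ft-1.10 |F| 3.96 pz  69.5 
y  46.5 d -0.75 Fn 4.49 Ft-0.66 |F| 4.54 pz  69.5 
y  49.0 d -0.65 Fn 4.01 Ft-1.09 |F| 4.16 pz  69.5 
y  51.5 d -0.63 Fn 3.53 Ft-1.16 |F| 3.72 pz  69.5 
y  54.0 d -0.69 Fn 4.30 Ft-1.24 |F| 4.47 pz  69.5 
y  56.5 d -0.63 Fn 4.46 Ft-1.11 |F| 4.59 pz  69.5 
y  59.0 d -0.52 Fn 3.79 Ft-0.56 |F| 3.83 pz  69.4 
y  61.5 d -0.53 Fn 3.63 Ft-1.32 |F| 3.86 pz  69.5 
next d -0.567000734028147 31.875 23.86322095757034
```

Contact held the whole way at 2.7–5.2 N. I'll check where the pin ended up, retract, and carry the stylus back above the stand.

```bash
python3 - <<'E'
from h import *
from workcell import manip
c=manip.capture("scene"); cv2.imwrite("pics/s3.png",cv2.resize(c["img"][110:230,190:330],None,fx=4,fy=4,interpolation=cv2.INTER_CUBIC))
p,n,t=pin(61.5,C0,PSI0)
a=p+20*n
manip.move_straight([*a,ZT],velocity=40)
manip.move_straight([*a,125],velocity=100)
manip.move_straight([497,186,125],velocity=200)
manip.move_straight([497,186,100],velocity=80)
manip.sleep(.2)
print(rf(manip),manip.read_finger_gap(),manip.read_time_s(),manip.read_tool_rot(),rot(YAW))
c=manip.capture("scene"); cv2.imwrite("pics/s4.png",cv2.resize(c["img"][190:310,250:390],None,fx=4,fy=4,interpolation=cv2.INTER_CUBIC))
E
```

```text
(array([-0.24737448,  0.18196204, -0.31373745]), array([497.30778147, 186.04668055, 100.46619154])) 23.989961991376653 35.6417 [-1.56827449 -0.07058056  0.07050863] [-1.56964036 -0.07068153  0.07068153]
```

View pics/s3.png

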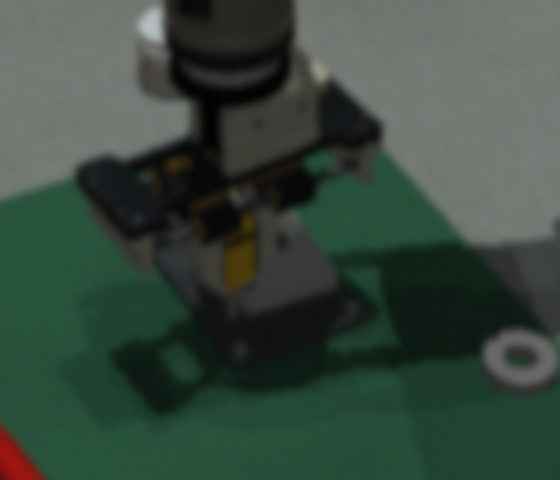

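View pics/s4.png

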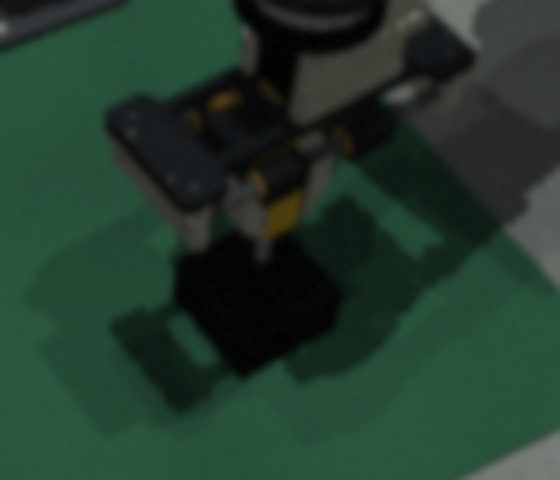

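At the trace end the pin at zoom (235,305) is right beside the blue dot (248,290). Above the stand the handle hangs straight and the pin (262,250) is over the middle. Inserting under a force guard.

```bash
python3 - <<'E'
from h import *
from workcell import manip
manip.move_straight([497,186,86],velocity=60,max_force=8)
print(manip.move_straight([497,186,50],velocity=30,max_force=8),rf(manip))
print(manip.move_straight([497,186,44.5],velocity=10,max_force=6),rf(manip),manip.read_finger_gap(),manip.read_time_s())
E
```

```text
False (array([-0.15070022,  0.00307937, -0.69903295]), array([497.13873963, 186.04169378,  50.206613  ]))
True (array([-0.45557467,  0.14988737,  6.04846006]), array([497.05063427, 186.02236123,  46.46373154])) 23.85311765285742 38.0167
```

```bash
python3 - <<'E'
from h import *
from workcell import manip
manip.open_gripper(); manip.sleep(.2); print(manip.read_finger_gap(),rf(manip))
manip.move_straight([497,186,170],velocity=80)
manip.movep([350,420,230],rot(YAW))
manip.sleep(.3)
for n in("scene","top"):
    c=manip.capture(n); np.savez(n+"9.npz",**c)
    b=(185,300,215,355) if n=="scene" else (100,260,130,400)
    cv2.imwrite(f"pics/{n}9.png",c["img"])
    Rm=cv2.Rodrigues(c["rvec"])[0]
    x0,y0,x1,y1=(285,230,345,290) if n=="scene" else(188,188,220,222)
    v,u=np.mgrid[y0:y1,x0:x1]; z=c["z_map"][y0:y1,x0:x1].ravel(); P=np.c_[u.ravel(),v.ravel(),np.ones(u.size)]@np.linalg.inv(c["K"]).T*z[:,None]
    P=((P-c["tvec"].ravel())@Rm)[z>0]
    for lo,hi in((34,46),(86,110)):
        Q=P[(P[:,2]>lo)&(P[:,2]<hi)]
        if len(Q):print(n,lo,len(Q),Q.mean(0).round(1),cv2.minAreaRect(Q[:,:2].astype(np.float32)))
print(manip.read_time_s(),manip.read_contact_force())
E
```

```text
91.6967929073965 (array([0.08483989, 0.23506662, 0.93408349]), array([496.47421094, 185.90202044,  45.83120881]))
scene 34 573 [504.5 193.3  39.9] ((498.2049865722656, 184.90277099609375), (72.46929931640625, 72.19465637207031), 4.972987651824951)
scene 86 128 [501.  188.2  95.2] ((499.0002136230469, 186.17242431640625), (24.75788688659668, 24.856130599975586), 3.190194606781006)
top 34 285 [495.8 184.3  40.2] ((496.59210205078125, 185.96746826171875), (70.55810546875, 70.69279479980469), 4.370450019836426)
top 86 57 [496.1 185.5  98.5] ((496.7245178222656, 185.38221740722656), (25.4075984954834, 22.985496520996094), 3.1989667415618896)
42.6583 [-0.76177098  0.35373428 -0.66919501]
```

View pics/scene9.png

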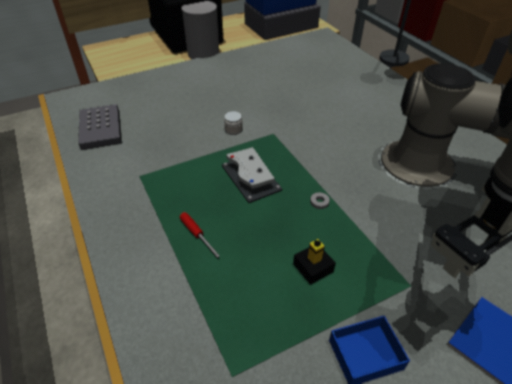

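View pics/top9.png

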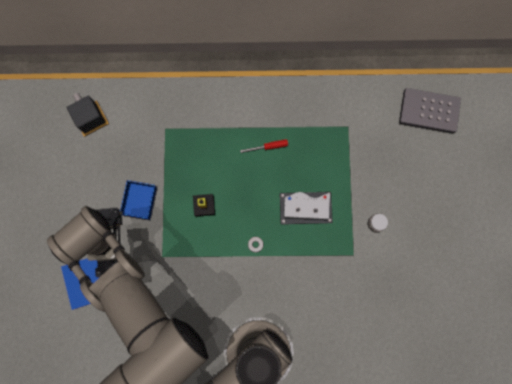

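Both views show the stylus upright and home in its stand: scene (316,250), top (203,204). The bearing, screwdriver, bin and tin are where they started, and the arm is clear.

```bash
python3 -c "
from workcell import manip
manip.finish_job()"
```

```text
the job is handed in; nothing more can be done
```

The job is done and handed in, at about 43 s on the robot's clock (limit 72 s). I took the stylus out, touched the edge beside the red dot, and slid the pin in 2.5 mm steps to just past the blue dot. I then put the stylus back in its stand and let go.

- **Contact force:** apart from the first touch and a short stiffness test at red (up to about 6 N), the readings along the trace were 2.7–5.2 N. I read the force only at the end of each step. The force guard on every step never tripped, but it would not have noticed the pin briefly lifting off between readings.
- **Stylus home:** it seated at the same height it was picked from (46.5 mm at the fingertips). After release, both cameras put the handle top at 95–98 mm (home is 96) and the handle upright and centred in the hole.
- **Other objects:** by eye in both pictures, the bearing, screwdriver, bin and tin had not moved, and the arm was clear of everything.

No check failed. The two cameras differed by about 2 mm on the handle's position, which is within their calibration.

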